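# Slide the blue mixer plate home on its pins

### The arm

A 6-joint arm with a two-finger parallel gripper is mounted at the origin on the work surface. World frame = base frame: x ahead of the robot, y to its left, z up, the work surface at z = 0. Lengths are in m, angles in rad, forces in N, time in s.
With the tool pointing down it reaches from about 0.35 to 0.775 m from the base axis. Payload 5.5 kg.
Tool frame: the origin (TCP) lies between the finger pads; the fingertips stand 8 mm ahead of it and the grasp point (between the pads) lies 11 mm behind it; z points along the fingers, y is the line along which they close (so a half turn about z gives the same grasp; the last joint's range is limited). The gripper opens to 85 mm and grips with 20 to 120 N. Pads are 22 mm wide; open, the fingers measure 114 mm over their backs; the gripper's body (76 mm by 85 mm) begins 54 mm behind the grasp point. The pads swing forward as they close: fully open they stand 13 mm farther back than shut.
Start: joints at [1.076, 0.313, 0.046, 1.304, 0, 1.431], TCP at [0.2, 0.539, 0.239] pointing down, gripper open.
Joint ranges: [-2.76, 2.76], [-0.86, 1.69], [-1.03, 1.26], [-2.2, 2.34], [-1.47, 1.5], [-3.14, 3.14]. Speed limits (rad/s): [2.57, 2.57, 3.14, 3.14, 3.14, 3.14].

### API

Orientations are given as a unit quaternion [w, x, y, z].
In Python, from workcell import status, vision, job gives the robot as it stands. The module is installed in compiled form; this text tells all that it offers.
- The arm moves only by the tool apply_moves, never from a script. Its argument "moves" is one flat list of numbers, 6 for each row, row after row: the shift along the world's x, y, z in units of 25 mm (1.0 is 25 mm), then the turn, a rotation vector about the world's x, y, z in rad. In form: [x, y, z, rx, ry, rz, x, y, z, rx, ry, rz, ...]. A call has 1 to 20 rows; each row is the pose to reach, as a shift and turn from the pose commanded when the call began; what a row does not reach only later rows make up. A row lasts 1/12 s, in which the tool goes at most 41.7 mm and 7.16 degrees, less where a joint would pass 70% of its speed; a pose out of reach is approached as far as the arm can. A call with a gripper value outside its range is refused whole. "claw" is the opening in per cent of the stroke, from 0 (shut) to 100 (fully open), set as the call begins (left out, the last holds). The fingers move at their own pace and stop on an object; "newtons" is the grip in N (left out, the last holds). Time passes only in rows, so rows that repeat a pose let the fingers close. It gives the time, the measured TCP pose, the force, the opening and the grip force at its end, in the units of the state.
- status.get_state(): the state, without advancing time (a new reading comes with each control period).
- vision.read_camera(name): name is "scene" or "top"; returns a dict with "image" (420x560x3 uint8, blue, green, red), "camera_matrix" (3x3 intrinsics, pixels), "dist_coeffs" ([k1, k2, p1, p2, k3] as OpenCV has them; the pictures are not rectified), "camera_from_world" (4x4, takes a point from world to camera coordinates). Camera axes: x right, y down, z forward; pixel columns grow to the right and rows downward; lengths in m; the calibration is good to about 2 mm. A picture is of the moment at which its call begins. There is no depth.
- job.hand_in(): hands the job in; it is judged then, once.
The state is a dict: "clock": time; "joint_pos": joint angles; "qvel": joint speeds; "tau": joint torques, N m; "tcp_pos": TCP position; "orientation": TCP orientation; "wrist_force": force on the tool from outside, world axes, zero at the start; "ft_torque": the same for the moment, N m; "finger_gap": finger opening in m; "grip_force": force on a finger pad.
Only numpy, scipy, OpenCV 4.12 (cv2) and the standard library are available. Lean on these libraries where they do the work, as an engineer would, in place of code of your own. Each camera call takes 0.05 s, during which the arm holds its last target. There are 200 camera calls.

### The job

Two laboratory mixers stand on the bench. The blue top plate was put down carelessly and rides on the tips of its mixer's four locating pins: slide it over by its orange handle, without lifting it off the mixer, until its four holes drop over the pins and it lies flat on the deck, then let go of it. The grey plate on the other mixer is already seated: leave it alone.

Things in the scene. Friction and masses are not known exactly. Their poses are not given: they have to be found in the camera images.
- plate_blue: The see-through blue plate, to be seated: 200 x 160 x 6 mm (x by y), about 0.3 kg, four through holes 32 mm in diameter at x = +-50, y = +-45 mm; origin: centre of the underside, z up. Starts level on the pin tips, 28 to 45 mm out of place and up to 7 degrees askew to the deck; seated, it is 16 mm lower, flat on the deck, its x along the deck's x.
- plate_blue_grip (a point): Centre of the orange handle bar: 84 mm long (plate x), 16 mm wide (y), 16 mm high, 46 mm above the plate's underside over its middle. Thin posts at x = +-34 mm carry it; 32 mm free under the bar. Same axes as the plate.
- deck_blue (a point): Blue plate's mixer: centre of the top face of the 180 x 140 mm deck (x by y), 86 mm above the bench, on a fixed white box 220 x 220 mm; x away from its front panel, z up. Four fixed steel pins at x = +-50, y = +-45 mm: 16 mm high, 22 mm in diameter up to 5 mm, then tapering to a 6 mm flat tip, so holes slip over the tips from 12 mm off centre.
- plate_grey: The smoky grey plate with a black handle of the same shape, seated on the other mixer, to be left alone: 200 x 160 x 6 mm (x by y), about 0.3 kg, four through holes 32 mm in diameter at x = +-50, y = +-45 mm; origin: centre of the underside, z up. 
- deck_grey (a point): Grey plate's mixer: centre of the top face of the 180 x 140 mm deck (x by y), 86 mm above the bench, on a fixed white box 220 x 220 mm; x away from its front panel, z up. Four fixed steel pins at x = +-50, y = +-45 mm: 16 mm high, 22 mm in diameter up to 5 mm, then tapering to a 6 mm flat tip, so holes slip over the tips from 12 mm off centre.

How it is judged:
By the outcome, as a careful person would: the job done as asked, in the order asked, and still so for the second after the job is handed in, with the robot touching nothing.
It also fails if it takes over 32 s, if anything falls off the work surface, if the arm or the gripper's body presses on something with over 40 N, if the wrist force passes 120 N, or if a joint passes its speed limit or range.

## Working session

There is one attempt and no reset: what is moved stays moved. The work goes in short steps, Python scripts to look and compute and a tool call to move; the robot and the scene stay as the last step left them, time stands still between calls to the robot, and variables do not carry over. Pictures are saved under pics/ and viewed, at most 10 in all, crops included, and the job is handed in when it is done.

Besides the shell and the picture viewer there is one more tool, called after "Request:" by a JSON object that holds its "name" and its "arguments", one argument or row to a line. apply_moves: Moves the arm, as the interface text tells. Its arguments: {"type":"object","properties":{"moves":{"type":"array","items":{"type":"number"}},"claw":{"type":"number"},"newtons":{"type":"number"}},"required":["moves"]}

```bash
mkdir -p pics; cat > h.py <<'E'
import numpy as np, cv2
from workcell import status, vision, job
def snap(cam,name,crop=None,k=1):
    d=vision.read_camera(cam); im=d["image"]
    if crop: x0,y0,x1,y1=crop; im=im[y0:y1,x0:x1]
    if k!=1: im=cv2.resize(im,None,fx=k,fy=k,interpolation=cv2.INTER_CUBIC)
    cv2.imwrite(f"pics/{name}.png",im); np.savez(f"{cam}.npz",**{a:np.array(d[a]) for a in ("camera_matrix","dist_coeffs","camera_from_world")})
    return d
def ray(cam,uv):
    d=np.load(cam+".npz"); p=cv2.undistortPoints(np.array(uv,float).reshape(-1,1,2),d["camera_matrix"],d["dist_coeffs"]).reshape(-1,2)
    T=d["camera_from_world"];R=T[:3,:3]; c=-R.T@T[:3,3]
    return c,np.c_[p,np.ones(len(p))]@R
def at_z(cam,uv,z):
    c,v=ray(cam,uv); return c+v*((z-c[2])/v[:,2])[:,None]
def proj(cam,P):
    d=np.load(cam+".npz");T=d["camera_from_world"]
    return cv2.projectPoints(np.array(P,float).reshape(-1,1,3),cv2.Rodrigues(T[:3,:3])[0],T[:3,3],d["camera_matrix"],d["dist_coeffs"])[0].reshape(-1,2)
E
python3 - <<'E'
from h import *
snap("top","top0",k=1.4); snap("scene","scene0",k=1.4)
print(status.get_state())
E
```

```text
{'clock': 0.1, 'joint_pos': array([1.07639754e+00, 3.13906522e-01, 4.51057939e-02, 1.30358815e+00,
       2.84551430e-06, 1.43117327e+00]), 'qvel': array([-0.00126794, -0.00227139,  0.00256448,  0.00215513,  0.00121144,
       -0.00036091]), 'tau': array([ 3.07272472e-03, -4.81723630e+01,  2.99245512e+01,  1.27651435e-02,
       -1.09335576e-04, -7.73108638e-06]), 'tcp_pos': array([0.19955788, 0.5388011 , 0.23851411]), 'orientation': array([-2.49572614e-04,  1.76458978e-01,  9.84307673e-01, -7.56153267e-04]), 'wrist_force': array([-0.11225984, -0.22264886, -0.51188978]), 'ft_torque': array([-0.0332417 ,  0.06268444, -0.0588283 ]), 'grip_force': 0.0, 'finger_gap': 0.08550481026351656}
```

View pics/top0.png

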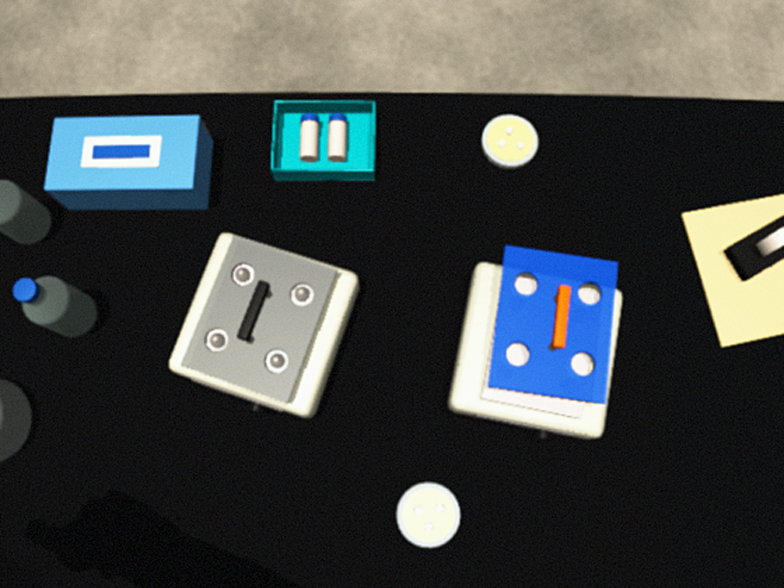

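View pics/scene0.png

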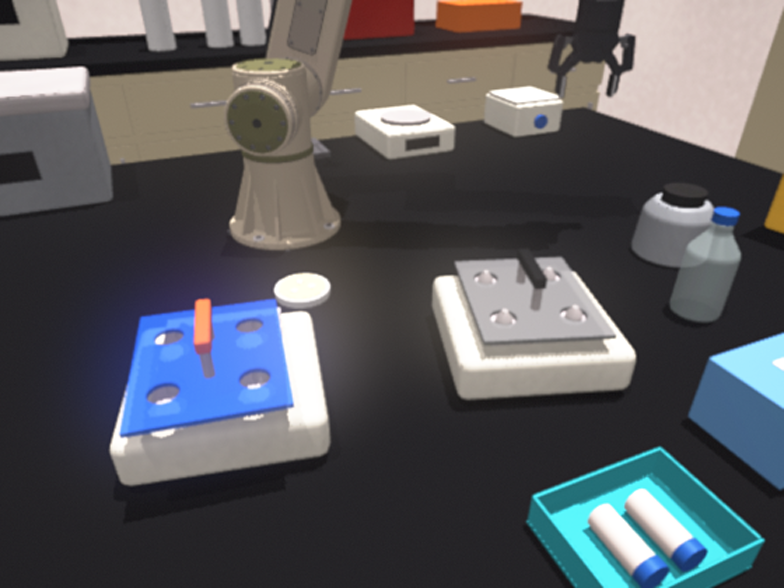

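The top view shows the grey plate at about (265,320) and the blue plate at about (555,325), its handle centre near (562,317). The blue plate is shifted toward the top of the image relative to its deck, whose edge shows at (480–580,400–417). I'll zoom in for accurate readings.

```bash
python3 - <<'E'
from h import *
snap("top","top1",(315,168,455,318),k=4)
d=snap("scene","scene1",(75,205,240,345),k=4.2)
print(np.linalg.inv(np.array(d["camera_from_world"]))[:3,3])
E
```

```text
[ 1.07689304 -0.22961173  0.49005451]
```

View pics/top1.png

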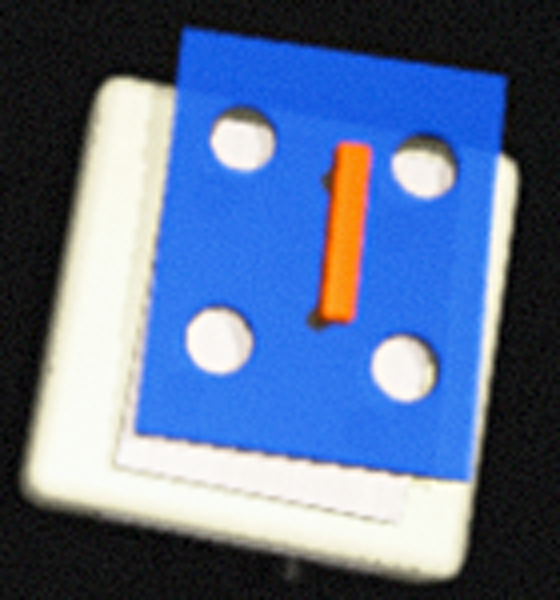

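View pics/scene1.png

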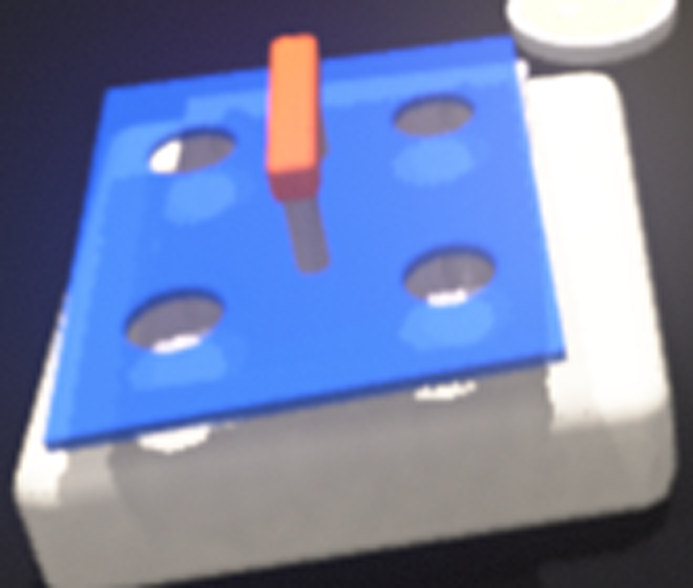

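```bash
python3 - <<'E'
from h import *
f=lambda l:np.array(l,float)/4+[315,168]-0.375
pc=at_z("top",f([(182,28),(507,76),(472,481),(137,435)]),.108)[:,:2]
print("plate",pc.round(4),pc.mean(0))
x=(pc[0]+pc[1]-pc[2]-pc[3])/2; y=(pc[0]+pc[3]-pc[1]-pc[2])/2
print("len",np.hypot(*x),np.hypot(*y),"yaw",np.degrees([np.arctan2(x[1],x[0]),np.arctan2(-y[0],y[1])]))
hl=at_z("top",f([(243,139),(424,166),(406,368),(219,341)]),.105)[:,:2];print("holes mean",hl.mean(0))
b=at_z("top",f([(353,143),(337,322)]),.156)[:,:2];print("bar",b,b.mean(0),np.degrees(np.arctan2(*(b[0]-b[1])[::-1])))
dk=at_z("top",f([(118,466),(400,520)]),.086)[:,:2]; v=dk[0]-dk[1]
a=np.arctan2(-v[0],v[1]);print("deck",dk,np.hypot(*v),np.degrees(a))
c=dk.mean(0)+.09*np.array([np.cos(a),np.sin(a)]);print("deck centre",c)
bx=at_z("top",f([(60,512),(430,580)]),.06)[:,:2];v=bx[0]-bx[1];print("box yaw",np.degrees(np.arctan2(-v[0],v[1])))
bx=at_z("top",f([(97,95),(28,475)]),.07)[:,:2];v=bx[0]-bx[1];print("box left yaw",np.degrees(np.arctan2(v[1],v[0])))
# overlay: predicted deck/pins/plate
d=vision.read_camera("top");im=cv2.resize(d["image"][168:318,315:455],None,fx=4,fy=4,interpolation=cv2.INTER_CUBIC)
R=np.array([[np.cos(a),-np.sin(a)],[np.sin(a),np.cos(a)]])
for q,z in (([(.09,.07),(.09,-.07),(-.09,-.07),(-.09,.07)],.086),):
    P=np.c_[np.array(q)@R.T+c,np.full(4,z)];u=(proj("top",P)-[315,168]+.375)*4
    cv2.polylines(im,[u.round().astype(int)],True,(0,255,0),1)
P=np.c_[np.array([(.05,.045),(.05,-.045),(-.05,-.045),(-.05,.045)])@R.T+c,np.full(4,.102)]
for u in (proj("top",P)-[315,168]+.375)*4: cv2.circle(im,tuple(int(t) for t in u),6,(0,0,255),1)
# enhance shade
g=np.clip(im.astype(float)*1.0,0,255).astype(np.uint8)
s=vision.read_camera("scene");i2=cv2.resize(s["image"][205:345,75:240],None,fx=3.6,fy=3.6)
for u in (proj("scene",np.c_[P[:,:2],np.full(4,.102)])-[75,205])*3.6: cv2.circle(i2,tuple(int(t) for t in u),6,(0,0,255),1)
for q,z in (([(.09,.07),(.09,-.07),(-.09,-.07),(-.09,.07)],.086),):
    u=(proj("scene",np.c_[np.array(q)@R.T+c,np.full(4,z)])-[75,205])*3.6;cv2.polylines(i2,[u.round().astype(int)],True,(0,255,0),1)
h=cv2.resize(g,None,fx=.85,fy=.85)[:504]; i2=i2[:504,100:424] if False else cv2.resize(i2,(324,275))
o=np.zeros((600,800,3),np.uint8);o[:h.shape[0],:h.shape[1]]=h;o[:275,476:800]=i2
cv2.imwrite("pics/ov.png",o)
E
```

```text
plate [[ 0.6486 -0.1466]
 [ 0.6255 -0.3069]
 [ 0.4275 -0.2777]
 [ 0.4489 -0.12  ]] [ 0.5375887  -0.21281363]
len 0.20080984071863597 0.16055900754583155 yaw [-7.99702458 -7.96168305]
holes mean [ 0.53723719 -0.2122009 ]
bar [[ 0.57851478 -0.21693219]
 [ 0.49491377 -0.20570817]] [ 0.53671428 -0.21132018] -7.646633914630162
deck [[ 0.43641551 -0.11338565]
 [ 0.41087116 -0.24821891]] 0.1372316267648633 -10.727624225495882
deck centre [ 0.51207042 -0.19755491]
box yaw -10.296860965540148
box left yaw -10.896850422641643
```

View pics/ov.png

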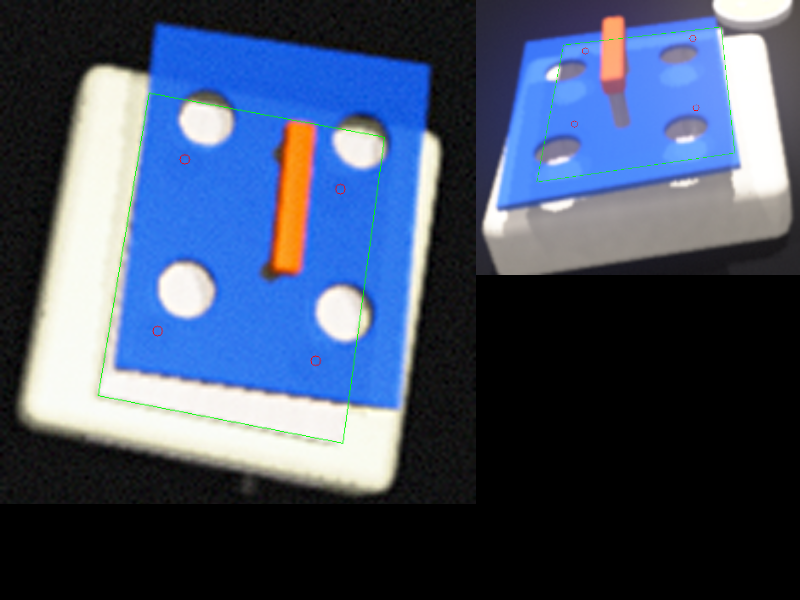

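The overlay fits: the deck outline matches, and the plate is off by about (+25, −15) mm and +2.8° in yaw. I'll approach the handle now.

Request:
{"name": "apply_moves", "arguments": {
  "moves": [13.48, -30.04, 0, 0, 0, 0.217, 13.48, -30.04, 0, 0, 0, 0.217, 13.48, -30.04, 0, 0, 0, 0.217, 13.48, -30.04, 0, 0, 0, 0.217, 13.48, -30.04, 0, 0, 0, 0.217, 13.48, -30.04, 0, 0, 0, 0.217, 13.48, -30.04, 0, 0, 0, 0.217, 13.48, -30.04, 0, 0, 0, 0.217, 13.48, -30.04, 0, 0, 0, 0.217, 13.48, -30.04, 0, 0, 0, 0.217, 13.48, -30.04, 0, 0, 0, 0.217, 13.48, -30.04, 0, 0, 0, 0.217, 13.48, -30.04, 0, 0, 0, 0.217, 13.48, -30.04, 0, 0, 0, 0.217, 13.48, -30.04, 0, 0, 0, 0.217, 13.48, -30.04, 0, 0, 0, 0.217, 13.48, -30.04, 0, 0, 0, 0.217, 13.48, -30.04, 0, 0, 0, 0.217, 13.48, -30.04, 0, 0, 0, 0.217, 13.48, -30.04, 0, 0, 0, 0.217],
  "claw": 100
}}

```text
clock: 1.97
tcp_pos: [0.5376, -0.2151, 0.239]
orientation: [0.0, 0.07, 0.998, -0.0]
wrist_force: [1.0, -0.2, -0.1]
finger_gap: 0.0854
grip_force: 0.0
```

Request:
{"name": "apply_moves", "arguments": {
  "moves": [0, 0, -1, 0, 0, 0, 0, 0, -2, 0, 0, 0, 0, 0, -3, 0, 0, 0, 0, 0, -3.6, 0, 0, 0, 0, 0, -4.0, 0, 0, 0, 0, 0, -4.0, 0, 0, 0, 0, 0, -4.0, 0, 0, 0],
  "claw": 60
}}

```text
clock: 2.55
tcp_pos: [0.5368, -0.2117, 0.1394]
orientation: [-0.0, 0.069, 0.998, 0.0]
wrist_force: [-0.1, -0.3, -0.2]
finger_gap: 0.0513
grip_force: 0.0
```

Request:
{"name": "apply_moves", "arguments": {
  "moves": [0, 0, 0, 0, 0, 0, 0, 0, 0, 0, 0, 0, 0, 0, 0, 0, 0, 0, 0, 0, 0, 0, 0, 0, 0, 0, 0, 0, 0, 0, 0, 0, 0, 0, 0, 0, 0, 0, 0, 0, 0, 0, 0, 0, 0, 0, 0, 0],
  "claw": 0,
  "newtons": 40
}}

```text
clock: 3.22
tcp_pos: [0.5377, -0.2123, 0.1409]
orientation: [0.001, 0.069, 0.998, -0.001]
wrist_force: [-0.8, 0.1, 6.0]
finger_gap: 0.0157
grip_force: 42.2
```

```bash
python3 - <<'E'
from h import *
a=snap("top","t",(315,168,455,318),k=4);s=snap("scene","s",(75,145,240,345),k=3)
o=np.zeros((600,800,3),np.uint8);i=cv2.resize(cv2.imread("pics/t.png"),(400,429));j=cv2.resize(cv2.imread("pics/s.png"),(400,485));o[:429,:400]=i;o[:485,400:]=j
cv2.imwrite("pics/g.png",o)
E
```

```text
(no output)
```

View pics/g.png

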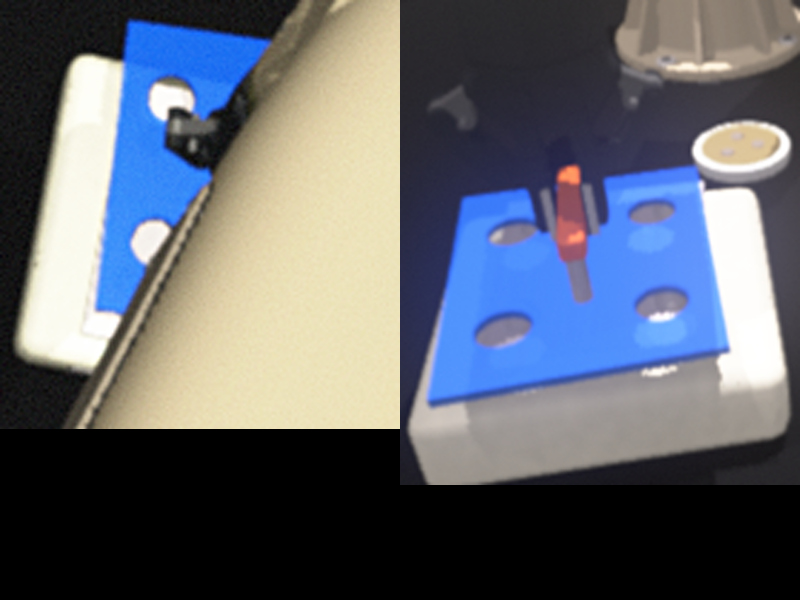

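Both pads hold the bar, which lies between them at about (570,215) in the right half. The gap is 15.7 mm, matching the bar. Now I'll slide it over the pins.

Request:
{"name": "apply_moves", "arguments": {
  "moves": [-0.1, 0.06, 0, 0, 0, -0.005, -0.2, 0.12, 0, 0, 0, -0.01, -0.3, 0.18, 0, 0, 0, -0.015, -0.4, 0.24, 0, 0, 0, -0.02, -0.5, 0.3, 0, 0, 0, -0.025, -0.6, 0.36, 0, 0, 0, -0.03, -0.7, 0.42, 0, 0, 0, -0.035, -0.8, 0.48, 0, 0, 0, -0.04, -0.9, 0.54, 0, 0, 0, -0.045, -1.0, 0.59, 0, 0, 0, -0.049, -1.0, 0.59, 0, 0, 0, -0.049, -1.0, 0.59, 0, 0, 0, -0.049]
}}

```text
clock: 4.32
tcp_pos: [0.5112, -0.1966, 0.1388]
orientation: [-0.001, 0.093, 0.996, 0.0]
wrist_force: [-0.3, 0.5, -3.7]
finger_gap: 0.0154
grip_force: 40.9
```

Request:
{"name": "apply_moves", "arguments": {
  "moves": [0, 0, -0.1, 0, 0, 0, 0, 0, -0.2, 0, 0, 0, 0, 0, -0.3, 0, 0, 0, 0, 0, -0.3, 0, 0, 0]
}}

```text
clock: 4.65
tcp_pos: [0.5114, -0.1968, 0.131]
orientation: [-0.001, 0.093, 0.996, 0.0]
wrist_force: [-0.4, 0.4, -3.6]
finger_gap: 0.0145
grip_force: 40.9
```

Request:
{"name": "apply_moves", "arguments": {
  "moves": [0, 0, -0.1, 0, 0, 0, 0, 0, -0.2, 0, 0, 0, 0, 0, -0.26, 0, 0, 0, 0, 0, -0.3, 0, 0, 0, 0, 0, -0.3, 0, 0, 0]
}}

```text
clock: 5.07
tcp_pos: [0.5117, -0.197, 0.125]
orientation: [0.0, 0.093, 0.996, -0.0]
wrist_force: [-2.3, 1.0, 1.5]
finger_gap: 0.0153
grip_force: 41.6
```

The plate touches down at exactly 16 mm lower. I'll release it and retreat.

Request:
{"name": "apply_moves", "arguments": {
  "moves": [0, 0, 0, 0, 0, 0, 0, 0, 0, 0, 0, 0, 0, 0, 0, 0, 0, 0, 0, 0, 0, 0, 0, 0, 0, 0, 0, 0, 0, 0, 0, 0, 0, 0, 0, 0],
  "claw": 60
}}

```text
clock: 5.57
tcp_pos: [0.5119, -0.1971, 0.1243]
orientation: [0.0, 0.093, 0.996, 0.0]
wrist_force: [1.0, 1.0, 0.5]
finger_gap: 0.0513
grip_force: 0.0
```

Request:
{"name": "apply_moves", "arguments": {
  "moves": [0, 0, 0.5, 0, 0, 0, 0, 0, 1.5, 0, 0, 0, 0, 0, 3, 0, 0, 0, 0, 0, 4.6, 0, 0, 0, 0, 6, 4.6, 0, 0, 0, 0, 12, 4.6, 0, 0, 0, 0, 12, 4.6, 0, 0, 0, 0, 12, 4.6, 0, 0, 0, 0, 12, 4.6, 0, 0, 0, 0, 12, 4.6, 0, 0, 0, 0, 12, 4.6, 0, 0, 0, 0, 12, 4.6, 0, 0, 0, 0, 12, 4.6, 0, 0, 0, 0, 12, 4.6, 0, 0, 0, 0, 12, 4.6, 0, 0, 0]
}}

```text
clock: 6.82
tcp_pos: [0.5119, 0.102, 0.2392]
orientation: [-0.0, 0.094, 0.996, -0.0]
wrist_force: [0.8, -0.5, -0.7]
finger_gap: 0.0513
grip_force: 0.0
```

```bash
python3 - <<'E'
from h import *
snap("top","t2",(315,168,455,318),k=2.8);snap("scene","s2",(75,205,240,345),k=2.4)
i=cv2.imread("pics/t2.png");j=cv2.imread("pics/s2.png")
o=np.zeros((430,800,3),np.uint8);o[:i.shape[0],:i.shape[1]]=i;o[:j.shape[0],400:400+j.shape[1]]=j
cv2.imwrite("pics/end.png",o)
E
```

```text
(no output)
```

View pics/end.png

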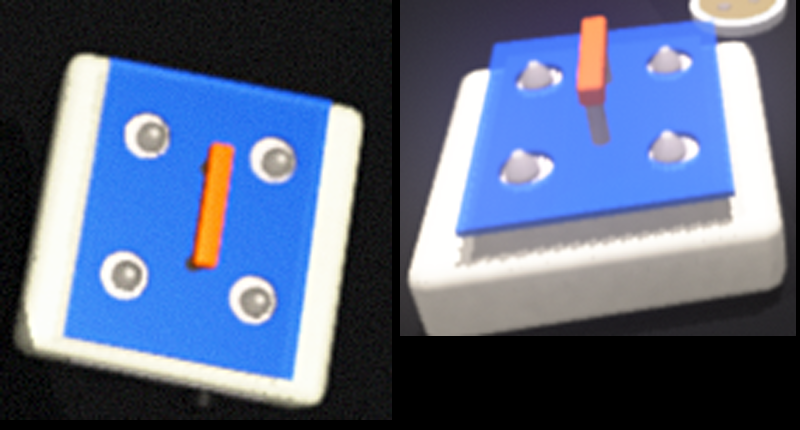

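All four pins stand through the holes, at (150,137), (275,160), (125,274) and (252,300) in the left half, and the plate lies flat on the deck. The arm is clear of everything.

```bash
python3 -c "
from workcell import job; print(job.hand_in())"
```

```text
the job is handed in; nothing more can be done
None
```

The blue plate is seated flat over its four pins and released, with the grey plate left alone; the job was handed in at about 7 s of robot time (limit 32 s), but hand-in returned no verdict.

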